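# Seat the chisel blank on the hidden stop of the length gauge

### The job

Pick out the thick, even octagonal chisel blank from the two tapered punches lying beside it, and push one end of it (either one) straight into the mouth of the steel length gauge bolted to the table until you feel it come fully home on the stop inside. Push gently, do not ram it; then let go and leave the blank lying there. Leave the two punches where they lie.

Things in the scene. Friction and masses are not known exactly. Their poses are not given: they have to be found in the camera images.
- blank_mid (a point): centre (half-way up and half-way along) of the chisel blank: a loose octagonal dark steel bar, nearly the same thickness along its whole length, 154 mm long, 22 mm wide, 23 mm high, 0.33 kg, lying flat on the table. Its length runs along its y axis (77 mm either way), z is up.
- blank: the same chisel blank; its origin is the centre of its underside, axes as blank_mid.
- punch_a: bystander: slot punch, tapering to a narrow tip, 142 mm long (along its y), 20 mm thick, lying on the table; origin at the centre of its underside.
- punch_b: bystander: round punch, tapering to a point, 141 mm long (along its y), 18 mm thick, lying on the table; origin at the centre of its underside.
- gauge: length gauge: dark steel housing fixed to the table, 100 mm long (x), 90 mm wide (132 mm over its low bolted feet), 42 mm high; origin at the centre of its underside, z up. A tunnel 34 mm wide and 34 mm high, open to the table top on which the bar slides, runs in along its +x axis from the mouth in its front (-x) face, where its sides flare to about 45 mm.
- gauge_mouth (a point): centre line of the mouth, in the plane of the front face, 11.5 mm above the table; its x axis points into the tunnel.
- stop_face (a joint): the stop hidden in the tunnel: a face plate that gives way 10 mm against a weak spring (under 0.5 N), then stops dead. Value: 0 untouched, 0.010 m dead home; it springs back if the bar is drawn out. It is set differently each time: a bar is dead home with its end 35 to 60 mm inside the front face.

How it is judged:
By the outcome, as a careful person would: the job done as asked, in the order asked, and still so for the second after the job is handed in, with the robot touching nothing.
It also fails if it takes over 45 s, if anything falls off the work surface, if the arm or the gripper's body presses on something with over 40 N, if the wrist force passes 120 N, or if a joint passes its speed limit or range.

### The arm

A 6-joint arm with a two-finger parallel gripper is mounted at the origin on a cart in front of the work surface, level with it; the furniture and walls round the work are solid. World frame = base frame: x ahead of the robot, y to its left, z up, the work surface at z = 0. Lengths are in m, angles in rad, forces in N, time in s.
With the tool pointing down it reaches from about 0.3 to 0.825 m from the base axis. Payload 5.4 kg.
Tool frame: the origin (TCP) lies at the very end of the fingers, on their centre line; the grasp point (between the pads) lies 19 mm behind it; z points along the fingers, y is the line along which they close (so a half turn about z gives the same grasp; the last joint's range is limited). The gripper opens to 92 mm and grips with 3 to 60 N. Pads are 20 mm wide; open, the fingers measure 128 mm over their backs; the gripper's body (75 mm by 189 mm) begins 69 mm behind the grasp point.
Start: joints at [-1.36, 0.158, 1.597, -0, 1.386, -0.21], TCP at [0.235, -0.525, 0.215] pointing down, gripper open.
Joint ranges: [-2.91, 2.91], [-0.94, 2.29], [0.18, 2.7], [-1.29, 4.43], [0.17, 2.64], [-3, 3]. Speed limits (rad/s): [2.57, 2.57, 3.14, 3.14, 3.14, 3.14].

### API

Orientations are given as [roll, pitch, yaw] about the fixed x, y, z axes, in that order (R = Rz(yaw) Ry(pitch) Rx(roll)).
In Python, from cell import env gives the robot as it stands.
- The arm moves only by the tool apply_moves, never from a script. Its argument "moves" is text: rows parted by semicolons, each of 7 numbers parted by spaces: the shift along the tool's x, y, z in m, then the turn, a rotation vector about the tool's x, y, z in rad, then the opening, from -1 (shut) to 1 (fully open). In form: dx dy dz ax ay az gripper; .... A call has 1 to 20 rows; each row shifts and turns the commanded pose from where the row before left it, along the tool's axes as they then stand; what a row does not reach is not made up. A row lasts 1/12 s, in which the tool goes at most 41.7 mm and 7.16 degrees, less where a joint would pass 70% of its speed; a pose out of reach is approached as far as the arm can. A call with a gripper value outside its range is refused whole. The fingers move at their own pace and stop on an object; "squeeze" is the grip in N (left out, the last holds). Time passes only in rows, so rows that do not move let the fingers close. It gives the time, the measured TCP pose, the force, the opening and the grip force at its end, in the units of the state.
- env.sense(): the state, without advancing time (a new reading comes with each control period).
- env.camera(name): name is "side" or "top" or "wrist"; returns a dict with "pixels" (480x640x3 uint8, blue, green, red), "intrinsics" (3x3 intrinsics, pixels), "D" ([k1, k2, p1, p2, k3] as OpenCV has them; the pictures are not rectified), "rvec" (rotation vector, rad) and "tvec" (3), from world to camera coordinates, as OpenCV has them. Camera axes: x right, y down, z forward; pixel columns grow to the right and rows downward; lengths in m; the calibration is good to about 2 mm. A picture is of the moment at which its call begins. There is no depth.
- env.hand_in(): hands the job in; it is judged then, once.
Trained networks look in the newest picture that a camera, given by its name, has taken for a name from the list of things; names that differ only in an ending like _2 or _b are one class to them, and where a whole thing is asked for, a point or a joint stands for the part that bears it (a point fixed in the world has none). Each returns a list of dicts, best first, with "conf" (0 to 1); they miss things now and then, are a little off and sometimes report something else, mostly with a low value. They report only what shows in the picture. A call takes as long as a camera call.
- env.trace(camera, label): "region" (480x640 bool, what is visible of it) and "extent" ([left, top, right, bottom] in pixels, round what is visible of it).
- env.landmark_of(camera, label): "xy" ([column, row] in pixels: a listed point, or the origin of a listed thing).
The state is a dict: "time": time; "joints": joint angles; "qd": joint speeds; "effort": joint torques, N m; "eef_pos": TCP position; "tcp_rot": TCP orientation; "force": force on the tool from outside, world axes, zero at the start; "ft_torque": the same for the moment, N m; "gripper_width": finger opening in m; "grip_force": force on a finger pad.
Only numpy, scipy, OpenCV 4.12 (cv2) and the standard library are available. Lean on these libraries where they do the work, as an engineer would, in place of code of your own. Each camera call takes 0.05 s, during which the arm holds its last target. There are 200 camera calls.

## Working session

There is one attempt and no reset: what is moved stays moved. The work goes in short steps, Python scripts to look and compute and a tool call to move; the robot and the scene stay as the last step left them, time stands still between calls to the robot, and variables do not carry over. Pictures are saved under pics/ and viewed, at most 10 in all, crops included, and the job is handed in when it is done.

Besides the shell and the picture viewer there is one more tool, called after "Emit:" as name(argument=value, ...) on one line, values as JSON. apply_moves: Moves the arm, as the interface text tells. Its arguments: {"type":"object","properties":{"moves":{"type":"string"},"squeeze":{"type":"number"}},"required":["moves"]}

```bash
mkdir -p pics
cat > h.py <<'E'
import numpy as np, cv2
from cell import env
def ray(c,px):
    u=cv2.undistortPoints(np.array([[px]],float),c["intrinsics"],c["D"])[0,0]
    R=cv2.Rodrigues(np.array(c["rvec"],float))[0]; t=np.array(c["tvec"],float).ravel()
    return -R.T@t, R.T@np.array([u[0],u[1],1.])
def onz(c,px,z):
    o,d=ray(c,px); return o+d*(z-o[2])/d[2]
def tri(obs):
    A=np.zeros((3,3));b=np.zeros(3);L=[]
    for c,p in obs:
        o,d=ray(c,p); d=d/np.linalg.norm(d); P=np.eye(3)-np.outer(d,d); A+=P;b+=P@o;L.append((o,P))
    x=np.linalg.solve(A,b); return x,[np.linalg.norm(P@(x-o)) for o,P in L]
E
python3 - <<'E'
from h import *
cs={n:env.camera(n) for n in("side","top","wrist")}
for n in cs:
    if n!="wrist": cv2.imwrite(f"pics/{n}0.png",cs[n]["pixels"])
    for l in("blank_mid","blank","punch_a","gauge","gauge_mouth"):
        r=env.landmark_of(n,l); print(n,l,[(np.round(q["xy"],1).tolist(),round(q["conf"],2), onz(cs[n],q["xy"],0.0115).round(4).tolist()) for q in r[:3]])
    for l in("blank","gauge"):
        for q in env.trace(n,l)[:2]:
            print(n,l,"trace",np.round(q["extent"]).tolist(),round(q["conf"],2))
            m=q["region"].astype(np.uint8); (cx,cy),s,a=cv2.minAreaRect(cv2.findNonZero(m)); b=cv2.boxPoints(((cx,cy),s,a)); print([onz(cs[n],p,.0115).round(3).tolist() for p in b])
for l in("blank_mid","gauge_mouth"):
    try: print(l,tri([(cs[n],env.landmark_of(n,l)[0]["xy"]) for n in("side","top")]))
    except Exception as e: print(l,e)
print(env.sense())
E
```

```text
side blank_mid [([283.3, 291.7], 0.74, [0.4926, -0.0427, 0.0115])]
side blank [([286.1, 295.5], 0.83, [0.4963, -0.0526, 0.0115])]
side punch_a [([325.5, 394.9], 0.97, [0.5282, -0.2584, 0.0115]), ([309.7, 341.8], 0.62, [0.5207, -0.159, 0.0115])]
side gauge [([339.5, 190.3], 0.71, [0.647, 0.2362, 0.0115])]
side gauge_mouth [([315.7, 190.0], 0.94, [0.5966, 0.2474, 0.0115])]
side blank trace [241.0, 280.0, 331.0, 302.0] 0.69
[[0.415, -0.029, 0.011], [0.57, -0.028, 0.011], [0.567, -0.058, 0.011], [0.416, -0.058, 0.011]]
side gauge trace [315.0, 164.0, 366.0, 206.0] 0.7
[[0.601, 0.341, 0.011], [0.723, 0.339, 0.011], [0.692, 0.167, 0.011], [0.584, 0.17, 0.011]]
top blank_mid [([363.1, 282.3], 0.68, [0.4847, -0.0412, 0.0115])]
top blank [([359.6, 282.0], 0.64, [0.4853, -0.0342, 0.0115])]
top punch_a [([411.7, 265.3], 0.93, [0.5191, -0.1394, 0.0115]), ([464.0, 258.3], 0.62, [0.5336, -0.2466, 0.0115]), ([359.5, 279.9], 0.42, [0.4895, -0.034, 0.0115])]
top gauge [([218.0, 204.9], 0.85, [0.6409, 0.2546, 0.0115]), ([414.6, 262.0], 0.5, [0.5258, -0.1454, 0.0115])]
top gauge_mouth [([218.9, 232.9],
[... 666 characters left out ...]
)
{'time': 1.4, 'joints': array([-1.36011717e+00,  1.58456756e-01,  1.59703219e+00,  5.58644641e-06,
        1.38620645e+00, -2.10058936e-01]), 'qd': array([ 6.87478117e-04,  9.98384033e-04,  9.38627446e-05,  1.87088174e-03,
       -2.01393463e-04, -6.31731162e-05]), 'effort': array([-5.11336530e-04, -3.85575235e+01, -3.22356820e+01,  7.01530511e-02,
        3.07345390e-02, -3.94817022e-06]), 'eef_pos': array([ 0.23484562, -0.5248138 ,  0.21455309]), 'tcp_rot': array([-3.14149332e+00, -2.67926107e-05,  4.20737064e-01]), 'force': array([-0.30942725,  0.58622357, -0.62976248]), 'ft_torque': array([-0.01776235,  0.0320115 ,  0.01029256]), 'grip_force': 0.0, 'gripper_width': 0.09219886774859508}
```

```bash
python3 -c "
import cv2
a=cv2.imread('pics/side0.png')[130:430,180:420];b=cv2.imread('pics/top0.png')[160:340,170:490]
a=cv2.resize(a,(400,500));b=cv2.resize(b,(400,225))
import numpy as np
c=np.zeros((500,800,3),np.uint8);c[:,:400]=a;c[:225,400:]=b;cv2.imwrite('pics/c0.png',c)"
```

```text
(no output)
```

View pics/c0.png

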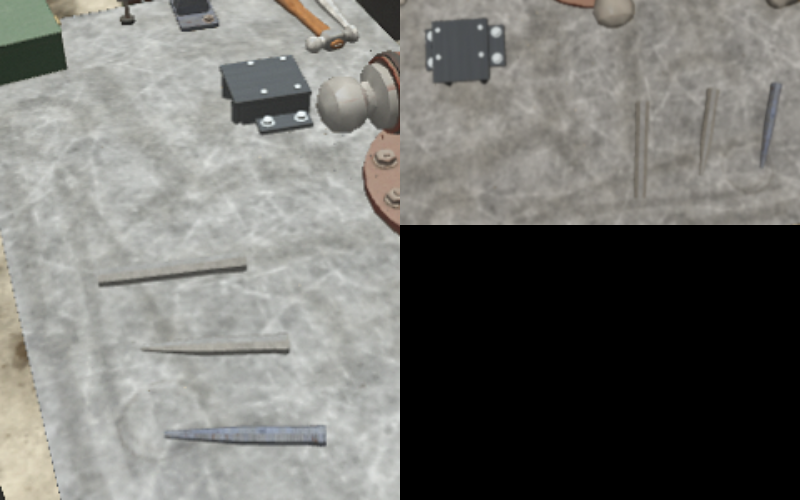

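The side/top crop shows the even blank at y≈-0.04, with the two tapered punches at y≈-0.15 and -0.25. The gauge sits at about (0.64, 0.25) with its mouth facing the robot. I'll move over the blank for a wrist view.

Emit:
apply_moves(moves=".0244 -.0216 -.0022 0 0 0 1;.0244 -.0216 -.0022 0 0 0 1;.0244 -.0216 -.0022 0 0 0 1;.0244 -.0216 -.0022 0 0 0 1;.0244 -.0216 -.0022 0 0 0 1;.0244 -.0216 -.0022 0 0 0 1;.0244 -.0216 -.0022 0 0 0 1;.0244 -.0216 -.0022 0 0 0 1;.0244 -.0216 -.0022 0 0 0 1;.0244 -.0216 -.0022 0 0 0 1;.0244 -.0216 -.0022 0 0 0 1;.0244 -.0216 -.0022 0 0 0 1;.0244 -.0216 -.0022 0 0 0 1;.0244 -.0216 -.0022 0 0 0 1;.0244 -.0216 -.0022 0 0 0 1;.0244 -.0216 -.0022 0 0 0 1;0 0 0 0 0 .105 1;0 0 0 0 0 .105 1;0 0 0 0 0 .105 1;0 0 0 0 0 .105 1")

```text
time: 3.07
eef_pos: [0.4501, -0.0495, 0.2499]
tcp_rot: [3.142, -0.0, -0.004]
force: [-0.9, -0.3, 0.1]
gripper_width: 0.092
grip_force: 0.0
```

```bash
cat > look.py <<'E'
from h import *
import sys,pickle
s=env.sense();print(s["time"],s["eef_pos"].round(4),s["tcp_rot"].round(4),s["force"].round(1),s["gripper_width"])
c=env.camera("wrist");cv2.imwrite(f"pics/{sys.argv[1]}.png",c["pixels"])
o,d=ray(c,[320,240]);print("cam",o.round(3),d.round(3))
D={"c":c}
for l in("blank_mid","gauge_mouth","gauge"):
    r=env.landmark_of("wrist",l);D[l]=r; print(l,[(np.round(q["xy"],1).tolist(),round(q["conf"],2), onz(c,q["xy"],0.0115).round(4).tolist()) for q in r[:3]])
for l in("blank","gauge"):
    D["t"+l]=env.trace("wrist",l)
    for q in D["t"+l][:2]:
        m=q["region"].astype(np.uint8); b=cv2.boxPoints(cv2.minAreaRect(cv2.findNonZero(m)));z={"blank":.0115,"gauge":.042}[l]
        print(l,"trace",np.round(q["extent"]).tolist(),round(q["conf"],2),[onz(c,p,z).round(4).tolist() for p in b])
pickle.dump(D,open(sys.argv[1]+".pkl","wb"))
E
python3 look.py w1
```

```text
3.0667 [ 0.4501 -0.0495  0.2499] [ 3.1415e+00 -1.0000e-04 -3.5000e-03] [-0.9 -0.3  0.1] 0.09204567229183788
cam [ 0.519 -0.05   0.421] [-0.244  0.    -0.97 ]
blank_mid [([310.9, 170.5], 0.69, [0.4929, -0.0404, 0.0115])]
gauge_mouth [([47.0, 81.9], 0.79, [0.5918, 0.2428, 0.0115])]
gauge [([42.1, 31.5], 0.7, [0.6435, 0.2425, 0.0115])]
blank trace [303.0, 96.0, 319.0, 242.0] 0.83 [[0.4135, -0.027, 0.0115], [0.5688, -0.0308, 0.0115], [0.5685, -0.0517, 0.0115], [0.4131, -0.0496, 0.0115]]
gauge trace [0.0, 0.0, 100.0, 84.0] 0.82 [[0.5897, 0.2739, 0.042], [0.6685, 0.2647, 0.042], [0.6587, 0.1579, 0.042], [0.5835, 0.1648, 0.042]]
```

Emit:
apply_moves(moves="0 -.0314 0 0 0 0 1;0 -.0314 0 0 0 0 1;0 -.0314 0 0 0 0 1;0 -.0314 0 0 0 0 1;0 -.0314 0 0 0 0 1;0 -.0314 0 0 0 0 1;0 -.0314 0 0 0 0 1;0 0 0 0 0 0 1;0 0 0 0 0 0 1")

```text
time: 4.12
eef_pos: [0.4496, 0.1708, 0.2497]
tcp_rot: [3.141, 0.0, 0.005]
force: [0.6, 0.1, 0.0]
gripper_width: 0.0919
grip_force: 0.0
```

```bash
python3 look.py w2
python3 - <<'E'
from h import *;import pickle
a,b=[pickle.load(open(f+".pkl","rb")) for f in("w1","w2")]
for l in("blank_mid","gauge_mouth","gauge"):
    if a[l] and b[l]: print(l,*tri([(a["c"],a[l][0]["xy"]),(b["c"],b[l][0]["xy"])]))
E
```

```text
4.1167 [0.4496 0.1708 0.2497] [3.1412e+00 2.0000e-04 4.9000e-03] [0.6 0.1 0. ] 0.09193460401774474
cam [0.518 0.171 0.421] [-0.245 -0.002 -0.97 ]
blank_mid [([514.0, 171.3], 0.71, [0.4942, -0.0431, 0.0115]), ([243.0, 21.5], 0.6, [0.6414, 0.2487, 0.0115])]
gauge_mouth [([246.1, 70.4], 0.59, [0.5942, 0.2468, 0.0115])]
gauge [([246.9, 22.4], 0.91, [0.6405, 0.2447, 0.0115])]
blank trace [496.0, 99.0, 530.0, 244.0] 0.78 [[0.415, -0.024, 0.0115], [0.5728, -0.0288, 0.0115], [0.5705, -0.0564, 0.0115], [0.4112, -0.0537, 0.0115]]
gauge trace [178.0, 2.0, 308.0, 69.0] 0.57 [[0.6527, 0.3035, 0.042], [0.6508, 0.1814, 0.042], [0.5888, 0.1814, 0.042], [0.5899, 0.3068, 0.042]]
blank_mid [ 0.49386145 -0.0405189   0.01643596] [np.float64(0.0006130894852057741), np.float64(0.000613089485205609)]
gauge_mouth [0.59431962 0.24805635 0.00434358] [np.float64(0.0011867415082883717), np.float64(0.0011867415082885027)]
gauge [0.64348951 0.24567626 0.00666323] [np.float64(0.001461271515471736), np.float64(0.001461271515471728)]
```

View pics/w2.png

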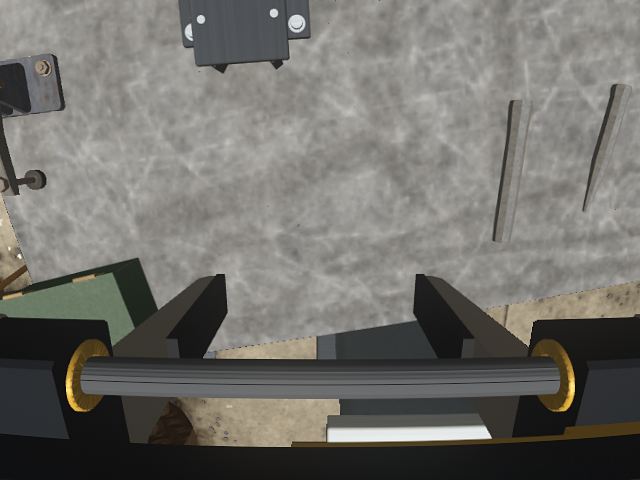

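The wrist view shows the gauge front edge from (197,67) to (288,60), with the mouth's flare corners at about (223,72) and (276,67). The blank runs from (516,100) to (499,241). I'll zoom in on both to get the angles.

Run:
```python
from h import *;import pickle
D=pickle.load(open("w2.pkl","rb"));c=D["c"];im=c["pixels"]
f=lambda p,z:onz(c,p,z).round(4)
A,B=f([196.5,67],.042),f([288.5,60.5],.042);d=B-A;print("front",A,B,(A+B)/2,np.linalg.norm(d),"normal yaw",np.arctan2(d[0],-d[1]))
a=cv2.resize(im[0:100,170:320],(600,400),interpolation=3);b=cv2.resize(im[90:250,480:540],(200,533),interpolation=3)
o=np.zeros((533,800,3),np.uint8);o[:400,:600]=a;o[:,600:]=b;o=cv2.convertScaleAbs(o,alpha=1.5);cv2.imwrite("pics/z2.png",o)
for f in("w1","w2"):
    D=pickle.load(open(f+".pkl","rb"));q=D["tblank"][0]["region"];v,u=np.nonzero(q)
    P=np.array([onz(D["c"],[x,y],.014)[:2] for x,y in zip(u,v)]);m=P.mean(0);w,V=np.linalg.eigh(np.cov((P-m).T));e=V[:,1]*np.sign(V[0,1]);t=(P-m)@e
    print(f,m,np.arctan2(e[1],e[0]),t.min(),t.max(),m+e*(t.min()+t.max())/2)
```

```text
front [0.5923 0.2887 0.042 ] [0.5973 0.2007 0.042 ] [0.5948 0.2447 0.042 ] 0.08814193099768126 normal yaw 0.05675715782209343
w1 [ 0.49536808 -0.03918571] -0.032189377279353816 -0.08150586077226515 0.07309882946460906 [ 0.49116674 -0.03905043]
w2 [ 0.49667603 -0.03849853] -0.03840039083322776 -0.08320853813901291 0.07425609160743726 [ 0.4922031  -0.03832668]
```

View pics/z2.png

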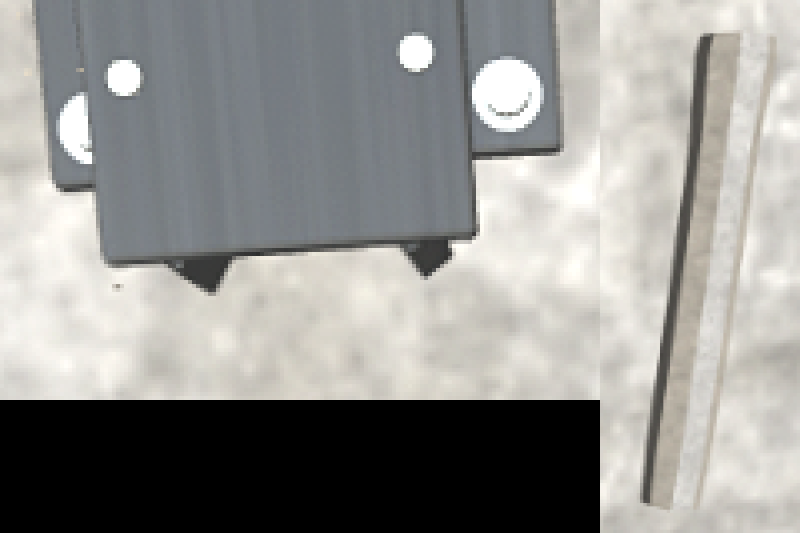

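Emit:
apply_moves(moves=".0016 .0261 .02 0 0 .005 1;.0016 .0261 .02 0 0 .005 1;.0016 .0261 .02 0 0 .005 1;.0016 .0261 .02 0 0 .005 1;.0016 .0261 .02 0 0 .005 1;.0016 .0261 .02 0 0 .005 1;.0016 .0261 .02 0 0 .005 1;.0016 .0261 .02 0 0 .005 1;0 0 0 0 0 0 1;0 0 0 0 0 0 1")

```text
time: 5.25
eef_pos: [0.4581, -0.0402, 0.0889]
tcp_rot: [-3.141, 0.002, -0.043]
force: [-0.1, 0.6, -0.2]
gripper_width: 0.0919
grip_force: 0.0
```

```bash
python3 look.py w3
python3 - <<'E'
from h import *;import pickle
D=pickle.load(open("w3.pkl","rb"))
q=D["tblank"]
if q:
    v,u=np.nonzero(q[0]["region"])
    P=np.array([onz(D["c"],[x,y],.014)[:2] for x,y in zip(u,v)]);m=P.mean(0);w,V=np.linalg.eigh(np.cov((P-m).T));e=V[:,1]*np.sign(V[0,1]);t=(P-m)@e
    print(m,np.arctan2(e[1],e[0]),m+e*(t.min()+t.max())/2,t.min(),t.max())
c=pickle.load(open("w2.pkl","rb"))["c"]
for p in([223,73],[277,68.75]): print(onz(c,p,0).round(4),onz(c,p,.034).round(4))
a,b=onz(c,[190,0],.042),onz(c,[196,66],.042);print("side yaw",np.arctan2((a-b)[1],(a-b)[0]))
a,b=onz(c,[286,0],.042),onz(c,[289,59],.042);print("side yaw",np.arctan2((a-b)[1],(a-b)[0]))
E
```

```text
5.25 [ 0.4581 -0.0402  0.0889] [-3.1406e+00  2.4000e-03 -4.2800e-02] [-0.1  0.6 -0.2] 0.09189686724131844
cam [ 0.527 -0.044  0.26 ] [-0.247  0.011 -0.969]
blank_mid [([314.0, 198.2], 0.91, [0.4929, -0.0381, 0.0115])]
gauge_mouth []
gauge []
blank trace [299.0, 72.0, 330.0, 310.0] 0.96 [[0.5712, -0.0311, 0.0115], [0.5702, -0.0528, 0.0115], [0.4109, -0.0473, 0.0115], [0.412, -0.0221, 0.0115]]
[ 0.49856562 -0.0394156 ] -0.032365201898512344 [ 0.49137448 -0.03918277] -0.08608138426766838 0.07169157822867311
[0.594  0.2736 0.    ] [0.5879 0.2653 0.034 ]
[0.5978 0.2162 0.    ] [0.5914 0.2126 0.034 ]
side yaw 0.05090704480089936
side yaw 0.04575265673703459
```

View pics/w3.png

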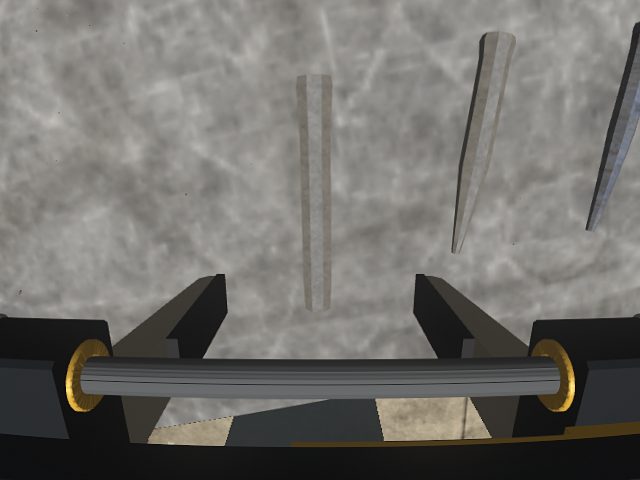

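The wrist view shows the even octagonal bar centred between the fingers (315,190), with the tapered punches to its right. I'll descend and grip.

Emit:
apply_moves(moves="0 -.001 .02 0 0 -.009 1;0 0 .02 0 0 0 1;0 0 .02 0 0 0 1;0 0 .015 0 0 0 1;0 0 .008 0 0 0 1;0 0 0 0 0 0 1;0 0 0 0 0 0 -1;0 0 0 0 0 0 -1;0 0 0 0 0 0 -1;0 0 0 0 0 0 -1;0 0 0 0 0 0 -1;0 0 0 0 0 0 -1;0 0 0 0 0 0 -1;0 0 0 0 0 0 -1", squeeze=30)

```text
time: 6.72
eef_pos: [0.4592, -0.0381, 0.0069]
tcp_rot: [3.142, -0.0, -0.03]
force: [0.0, -0.0, 0.1]
gripper_width: 0.0407
grip_force: 0.0
```

Emit:
apply_moves(moves="0 0 0 0 0 0 -1;0 0 0 0 0 0 -1;0 0 0 0 0 0 -1;0 0 0 0 0 0 -1;0 0 0 0 0 0 -1;0 0 0 0 0 0 -1")

```text
time: 7.22
eef_pos: [0.4592, -0.0381, 0.0068]
tcp_rot: [-3.142, 0.0, -0.03]
force: [-0.1, 0.2, 0.7]
gripper_width: 0.0193
grip_force: 30.0
```

Emit:
apply_moves(moves="0 0 -.005 0 0 0 -1;0 0 -.01 0 0 0 -1;0 0 -.01 0 0 0 -1;0 0 0 0 0 0 -1")

```text
time: 7.55
eef_pos: [0.4609, -0.0386, 0.0342]
tcp_rot: [3.14, -0.004, -0.03]
force: [0.0, -0.6, -3.4]
gripper_width: 0.0199
grip_force: 30.0
```

```bash
python3 look.py w4;python3 -c "
from h import *
c=env.camera('side');print(env.landmark_of('side','blank_mid')[:1]);cv2.imwrite('pics/s4.png',cv2.resize(c['pixels'][200:360,180:400],(800,582)))"
```

```text
7.55 [ 0.4609 -0.0386  0.0342] [ 3.1403 -0.0039 -0.0301] [ 0.  -0.6 -3.4] 0.019946219132679268
cam [ 0.529 -0.041  0.206] [-0.241  0.005 -0.971]
blank_mid [([321.6, 226.4], 0.59, [0.4882, -0.0407, 0.0115])]
gauge_mouth []
gauge [([322.2, 229.4], 0.3, [0.4866, -0.041, 0.0115])]
blank trace [295.0, 36.0, 347.0, 357.0] 0.64 [[0.581, -0.0292, 0.0115], [0.5802, -0.056, 0.0115], [0.4093, -0.0539, 0.0115], [0.4103, -0.0212, 0.0115]]
gauge trace [293.0, 35.0, 348.0, 360.0] 0.4 [[0.5728, -0.0314, 0.042], [0.5722, -0.0532, 0.042], [0.4281, -0.0514, 0.042], [0.429, -0.0248, 0.042]]
[{'xy': [283.1, 282.3], 'conf': 0.76}]
```

View pics/s4.png

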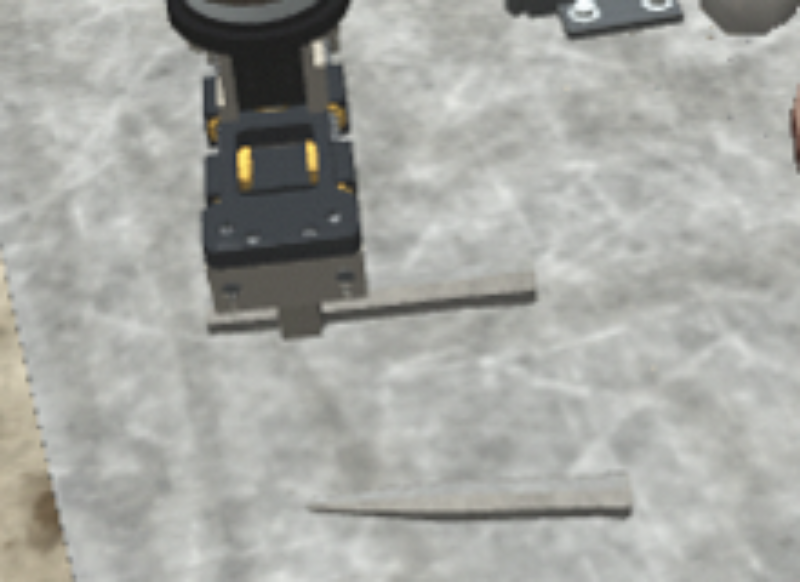

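Side view shows the bar lifted and held level near its rear end. I'll carry it to the tunnel axis.

Emit:
apply_moves(moves=".0003 -.0277 0 0 0 -.008 -1;.0003 -.0277 0 0 0 -.008 -1;.0003 -.0277 0 0 0 -.008 -1;.0003 -.0277 0 0 0 -.008 -1;.0003 -.0277 0 0 0 -.008 -1;.0003 -.0277 0 0 0 -.008 -1;.0003 -.0277 0 0 0 -.008 -1;.0003 -.0277 0 0 0 -.008 -1;.0003 -.0277 0 0 0 -.008 -1;.0003 -.0277 0 0 0 -.008 -1;0 0 0 0 0 0 -1;0 0 0 0 0 0 -1;0 0 .01 0 0 0 -1;0 0 .01 0 0 0 -1;0 0 0 0 0 0 -1;0 0 0 0 0 0 -1")

```text
time: 9.28
eef_pos: [0.4593, 0.2377, 0.0103]
tcp_rot: [3.141, 0.003, 0.048]
force: [-0.5, 0.6, -4.2]
gripper_width: 0.0192
grip_force: 30.0
```

```bash
python3 look.py w5
```

```text
9.2833 [0.4593 0.2377 0.0103] [3.1409 0.0033 0.0484] [-0.5  0.6 -4.2] 0.019178854602096927
cam [0.529 0.241 0.181] [-0.247 -0.013 -0.969]
blank_mid [([319.8, 228.8], 0.92, [0.4906, 0.239, 0.0115])]
gauge_mouth []
gauge []
blank trace [294.0, 37.0, 346.0, 360.0] 0.93 [[0.5719, 0.2546, 0.0115], [0.573, 0.2312, 0.0115], [0.423, 0.2212, 0.0115], [0.4216, 0.2499, 0.0115]]
```

View pics/w5.png

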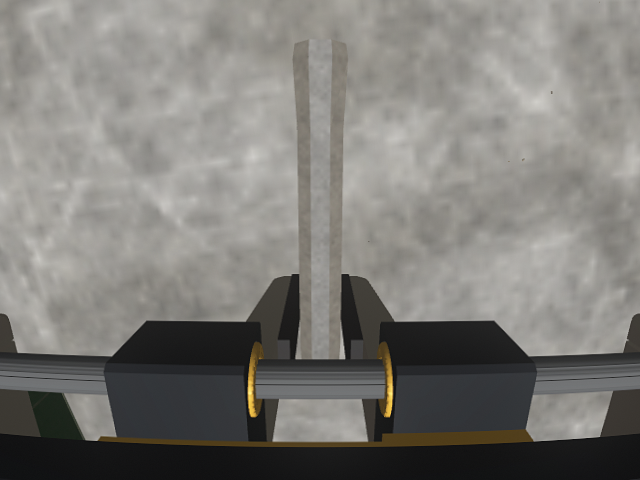

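Emit:
apply_moves(moves=".003 0 .001 0 0 0 -1;.0035 0 .001 0 0 0 -1;.0035 0 0 0 0 0 -1;.0035 0 0 0 0 0 -1;.0035 0 0 0 0 0 -1;.0035 0 0 0 0 0 -1;.0035 0 0 0 0 0 -1;.0035 0 0 0 0 0 -1;.0035 0 0 0 0 0 -1;.0035 0 0 0 0 0 -1;.0035 0 0 0 0 0 -1;.0035 0 0 0 0 0 -1;0 0 0 0 0 0 -1")

```text
time: 10.67
eef_pos: [0.503, 0.2409, 0.01]
tcp_rot: [-3.141, -0.001, 0.05]
force: [0.5, -0.0, -3.9]
gripper_width: 0.0194
grip_force: 30.0
```

Run:
```python
from h import *
s=env.sense();print(s["eef_pos"],s["tcp_rot"],s["force"],s["ft_torque"])
c=env.camera("top");t=env.camera("side")
a=cv2.resize(c["pixels"][150:300,170:330],(400,375),interpolation=3);b=cv2.resize(t["pixels"][140:260,250:400],(400,320),interpolation=3)
o=np.zeros((375,800,3),np.uint8);o[:,:400]=a;o[:320,400:]=b;cv2.imwrite("pics/t6.png",o)
```

```text
[0.50297533 0.24094135 0.01000202] [-3.14146450e+00 -9.60641114e-04  4.95449562e-02] [ 0.46681005 -0.02933057 -3.87517424] [0.00469367 0.13050792 0.03719687]
```

View pics/t6.png

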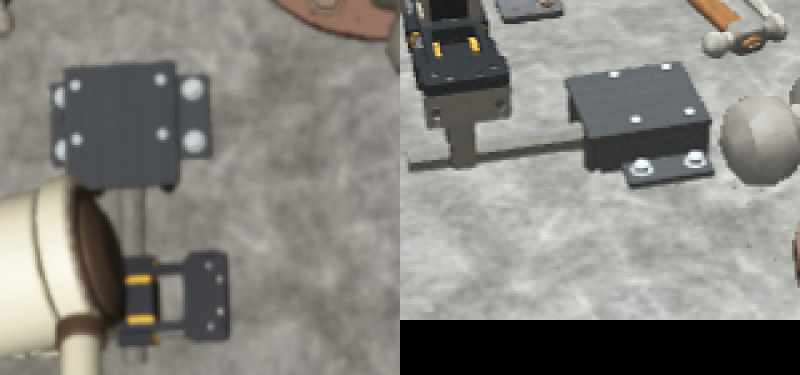

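The bar has entered the mouth, centred between the flares (133 against a prong centre of 136 in the crop), with no contact force. I'll continue in small steps.

Emit:
apply_moves(moves=".0015 0 .0005 0 0 0 -1;.0015 0 .0005 0 0 0 -1;.0015 0 .0005 0 0 0 -1;.0015 0 0 0 0 0 -1;.0015 0 0 0 0 0 -1;.0015 0 0 0 0 0 -1;.0015 0 0 0 0 0 -1;.0015 0 0 0 0 0 -1;0 0 0 0 0 0 -1")

```text
time: 11.52
eef_pos: [0.5144, 0.2415, 0.0084]
tcp_rot: [-3.142, -0.0, 0.05]
force: [-0.2, 0.1, -3.2]
gripper_width: 0.0197
grip_force: 30.0
```

Emit:
apply_moves(moves=".001 0 0 0 0 0 -1;.001 0 0 0 0 0 -1;.001 0 0 0 0 0 -1;.001 0 0 0 0 0 -1;.001 0 0 0 0 0 -1;.001 0 0 0 0 0 -1")

```text
time: 12.02
eef_pos: [0.52, 0.2418, 0.0083]
tcp_rot: [3.142, 0.0, 0.05]
force: [-0.8, 1.0, -2.8]
gripper_width: 0.0198
grip_force: 30.0
```

Emit:
apply_moves(moves=".001 0 0 0 0 0 -1;.001 0 0 0 0 0 -1;.001 0 0 0 0 0 -1;.001 0 0 0 0 0 -1")

```text
time: 12.35
eef_pos: [0.5232, 0.2419, 0.008]
tcp_rot: [3.141, 0.002, 0.05]
force: [-4.6, -0.9, -2.5]
gripper_width: 0.0194
grip_force: 30.0
```

Emit:
apply_moves(moves=".001 0 0 0 0 0 -1;.001 0 0 0 0 0 -1;.001 0 0 0 0 0 -1")

```text
time: 12.6
eef_pos: [0.5233, 0.2419, 0.0069]
tcp_rot: [3.141, 0.009, 0.05]
force: [-11.4, 0.4, -0.5]
gripper_width: 0.0197
grip_force: 30.1
```

Emit:
apply_moves(moves=".001 0 0 0 0 0 -1;.001 0 0 0 0 0 -1;.001 0 0 0 0 0 -1")

```text
time: 12.85
eef_pos: [0.5234, 0.2419, 0.0067]
tcp_rot: [3.14, 0.015, 0.05]
force: [-21.1, -2.6, 10.9]
gripper_width: 0.0192
grip_force: 30.1
```

Emit:
apply_moves(moves="-.001 0 0 0 0 0 -1;-.001 0 0 0 0 0 -1;-.001 0 0 0 0 0 -1;-.001 0 0 0 0 0 -1;-.0005 0 0 0 0 0 -1;0 0 0 0 0 0 -1;0 0 0 0 0 0 -1")

```text
time: 13.43
eef_pos: [0.5232, 0.2419, 0.0074]
tcp_rot: [3.141, 0.005, 0.05]
force: [-5.5, -0.3, -2.4]
gripper_width: 0.0196
grip_force: 30.0
```

Emit:
apply_moves(moves="0 0 .0005 0 0 0 -1;0 0 .0005 0 0 0 -1;0 0 0 0 0 0 -1;0 0 0 0 0 0 -.5;0 0 0 0 0 0 -.5;0 0 0 0 0 0 -.4;0 0 0 0 0 0 -.4;0 0 0 0 0 0 0;0 0 0 0 0 0 .2;0 0 0 0 0 0 .2;0 0 0 0 0 0 .2;0 0 0 0 0 0 .2;0 0 0 0 0 0 .2")

```text
time: 14.52
eef_pos: [0.5255, 0.2421, 0.0073]
tcp_rot: [-3.142, -0.0, 0.05]
force: [0.7, -0.3, -0.5]
gripper_width: 0.0551
grip_force: 0.0
```

Emit:
apply_moves(moves="0 0 -.01 0 0 0 .2;0 0 -.02 0 0 0 .2;0 0 -.03 0 0 0 .2;0 0 -.03 0 0 0 .2;-.02 0 -.03 0 0 0 .2;-.03 0 -.03 0 0 0 .2;-.03 0 -.03 0 0 0 .2;-.03 0 0 0 0 0 .2;-.03 0 0 0 0 0 .2;0 0 0 0 0 0 .2;0 0 0 0 0 0 .2")

```text
time: 15.43
eef_pos: [0.3861, 0.2353, 0.1869]
tcp_rot: [-3.141, -0.002, 0.051]
force: [0.6, -0.3, -0.2]
gripper_width: 0.0554
grip_force: 0.0
```

```bash
python3 look.py w7; python3 -c "
from h import *
c=env.camera('top');print([(q['xy'],onz(c,q['xy'],.01).round(3)) for q in env.landmark_of('top','punch_a')[:3]])"
```

```text
15.4333 [0.3861 0.2353 0.1869] [-3.1413e+00 -1.6000e-03  5.0700e-02] [ 0.6 -0.3 -0.2] 0.05537921642174379
cam [0.455 0.239 0.358] [-0.243 -0.013 -0.97 ]
blank_mid [([317.1, 21.9], 0.93, [0.5586, 0.2462, 0.0115])]
gauge_mouth []
gauge [([323.5, 27.8], 0.51, [0.5541, 0.2406, 0.0115])]
blank trace [311.0, 0.0, 330.0, 120.0] 0.94 [[0.5758, 0.2539, 0.0115], [0.5768, 0.2346, 0.0115], [0.4789, 0.229, 0.0115], [0.4778, 0.2494, 0.0115]]
[([467.3, 262.1], array([ 0.526, -0.254,  0.01 ])), ([413.4, 264.3], array([ 0.521, -0.143,  0.01 ]))]
```

View pics/w7.png

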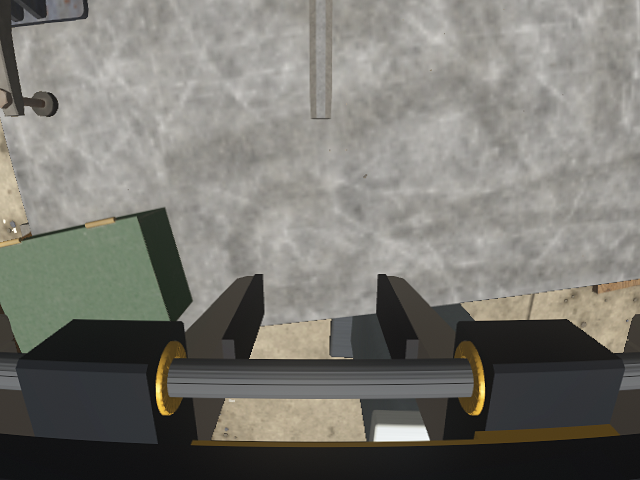

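The rear end, at (320,118), is at x≈0.48, which fits home. I'll confirm it with a gentle nudge on the rear end using closed fingers.

Emit:
apply_moves(moves=".008 0 .025 0 0 0 -1;.008 0 .025 0 0 0 -1;.008 0 .025 0 0 0 -1;.008 0 .025 0 0 0 -1;.008 0 .025 0 0 0 -1;.005 0 .025 0 0 0 -1;.005 0 .02 0 0 0 -1;.003 0 .008 0 0 0 -1;0 0 0 0 0 0 -1;0 0 0 0 0 0 -1;0 0 0 0 0 0 -1;0 0 0 0 0 0 -1;0 0 0 0 0 0 -1", squeeze=10)

```text
time: 16.92
eef_pos: [0.4405, 0.2382, 0.0095]
tcp_rot: [-3.141, -0.002, 0.05]
force: [-1.0, 0.0, -0.0]
gripper_width: 0.0007
grip_force: 0.0
```

Emit:
apply_moves(moves=".004 0 0 0 0 0 -1;.004 0 0 0 0 0 -1;.004 0 0 0 0 0 -1;.004 0 0 0 0 0 -1;.004 0 0 0 0 0 -1;.002 0 0 0 0 0 -1;.002 0 0 0 0 0 -1")

```text
time: 17.5
eef_pos: [0.464, 0.239, 0.0082]
tcp_rot: [3.142, 0.0, 0.05]
force: [-0.0, 0.6, -0.0]
gripper_width: 0.0004
grip_force: 0.0
```

Emit:
apply_moves(moves=".001 0 0 0 0 0 -1;.001 0 0 0 0 0 -1;.001 0 0 0 0 0 -1;.001 0 0 0 0 0 -1;.001 0 0 0 0 0 -1")

```text
time: 17.92
eef_pos: [0.4686, 0.2393, 0.0082]
tcp_rot: [3.142, 0.0, 0.05]
force: [-1.1, 0.1, 0.3]
gripper_width: 0.0004
grip_force: 0.0
```

Emit:
apply_moves(moves=".001 0 0 0 0 0 -1;.001 0 0 0 0 0 -1;.001 0 0 0 0 0 -1")

```text
time: 18.17
eef_pos: [0.4696, 0.2393, 0.0079]
tcp_rot: [3.141, 0.005, 0.05]
force: [-9.2, -1.3, 6.3]
gripper_width: 0.0006
grip_force: 4.3
```

Emit:
apply_moves(moves=".001 0 0 0 0 0 -1;.001 0 0 0 0 0 -1")

```text
time: 18.33
eef_pos: [0.4697, 0.2393, 0.0075]
tcp_rot: [3.141, 0.009, 0.05]
force: [-13.9, -1.1, 10.7]
gripper_width: 0.0003
grip_force: 6.9
```

It is firmly home. I'll back straight off and lift clear.

Emit:
apply_moves(moves="-.004 0 0 0 0 0 -1;-.01 0 0 0 0 0 -1;-.02 0 0 0 0 0 -1;-.02 0 -.02 0 0 0 -1;0 0 -.03 0 0 0 -1;0 0 -.03 0 0 0 -1;0 0 -.03 0 0 0 -1;-.02 0 -.03 0 0 0 -1;0 0 0 0 0 0 -1;0 0 0 0 0 0 -1")

```text
time: 19.17
eef_pos: [0.4011, 0.2363, 0.1503]
tcp_rot: [-3.14, -0.006, 0.05]
force: [-0.3, 0.0, 0.1]
gripper_width: 0.0004
grip_force: 0.0
```

```bash
python3 look.py w8; python3 -c "
from h import *
print(env.hand_in())"
```

```text
19.1667 [0.4011 0.2363 0.1503] [-3.1404 -0.0056  0.0502] [-0.3  0.   0.1] 0.0003967494669360019
cam [0.469 0.239 0.322] [-0.239 -0.012 -0.971]
blank_mid [([322.5, 28.6], 0.78, [0.5587, 0.2422, 0.0115])]
gauge_mouth []
gauge []
blank trace [310.0, 0.0, 333.0, 136.0] 0.63 [[0.5787, 0.2549, 0.0115], [0.5798, 0.2345, 0.0115], [0.4796, 0.2288, 0.0115], [0.4785, 0.2504, 0.0115]]
the job is handed in; nothing more can be done
None
```

The chisel blank is in the gauge, pushed against a firm stop about 37 mm inside the mouth and left lying there. A gentle second push moved it no further; the highest force I read was about 24 N. The punches were not touched, and the job was handed in with the clock at about 19 s.

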